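# Make up a coupling kit in the kit tray

## Task

Make up the coupling kit in the steel kit tray: stand the flanged bush on its flange in the round well and slip the coupling ring down over it until it rests on the flange, lay the longer of the two bolts flat along the trough, and put the nut that fits it, the smaller hex nut, in the open cell. The shorter bolt and the larger nut belong to another job: leave them where they lie.

Things in the scene. Friction and masses are not known exactly. Their poses are not given: they have to be found in the camera images.
- tray: Low dark sheet-steel kit tray, 126 mm (its x axis) by 276 mm (its y axis), 16 mm high, holding three plywood inserts. Fixed. Origin at the centre of its underside, z up. The inserts lie side by side along y in any order, 89.5 mm apart, on its floor 3 mm above the worktop. A vice 114 mm high stands right of it at the front edge; a wall cabinet hangs over the back (beyond x = 0.6 m, from z = 0.45 m).
- nest: Plywood insert with one round well for the bush: well 50 mm across and 8 mm deep in the middle of the insert, its rim chamfered by 3 mm; the well's flat floor is at z = 10 mm of the insert. Fixed in the tray; 118 (x) x 88 (y) x 18 mm high, origin at the centre of its underside, axes as the tray's.
- cradle: Plywood insert with a trough for the bolt: the trough is 34 mm wide (along y), 106 mm long (along x) and 13 mm deep, centred on the insert, with its flat floor at z = 5 mm of the insert; a finger cut-out 44 mm wide (along x) crosses the whole insert along y at its middle, down to the same floor. Fixed in the tray; 118 (x) x 88 (y) x 18 mm high, origin at the centre of its underside, axes as the tray's.
- cell: Plywood insert that is an open cell for small hardware: walls 7 mm thick all round, a flat floor 104 mm (x) by 74 mm (y) at z = 7 mm of the insert, walls 11 mm above the floor. Fixed in the tray; 118 (x) x 88 (y) x 18 mm high, origin at the centre of its underside, axes as the tray's.
- flanged_bush: Loose steel bush with a flange, standing on its flange: flange 41 mm across and 8 mm thick at the bottom, above it a plain round shank 28 mm across up to a height of 33 mm. Origin at the centre of the flange's underside, z up along its axis.
- coupling_ring: Loose steel coupling ring lying flat: 60 mm outside diameter, 21 mm high, with a through hole at least 34 mm across, so it passes over the bush's shank but not over its flange. Origin at the centre of its underside, z up along its axis.
- long_bolt: Loose steel hex bolt lying on the worktop, 88 mm long over all (its y axis runs along the bolt), head 22 mm across corners and 19 mm across flats, shank 12 mm. Origin at the middle of its length, at the height of its underside. Either way round in the trough is right.
- small_nut: Loose brass hex nut lying flat, the smaller of the two nuts, made for the long bolt: 19 mm across flats (flats face along its +x and -x), 22 mm across corners (along its y), 10 mm high. Origin at the centre of its underside.
- short_bolt: Look-alike that stays where it lies: loose steel hex bolt, 68 mm long over all (along its y axis), head 22 mm across corners. Origin at the middle of its length, at the height of its underside.
- large_nut: Look-alike that stays where it lies: loose steel hex nut lying flat, 24 mm across flats, 28 mm across corners, 12 mm high. Origin at the centre of its underside.
Mind the look-alikes: they are no part of the job. Leave any red look-alike of the long_bolt alone.

How it is judged:
At the end, for the whole second after the job is handed in: Bush upright on the well's floor (centred to 8 mm); ring level round it on its flange (8 mm); long bolt flat in the trough, along it to 0.25 rad, centred to 14 mm lengthwise, 12 mm sideways; small nut on the cell's floor; short bolt and large nut within 30 mm of their starts; all at rest (horizontal distance between flanged_bush and nest below 0.008 m and z of flanged_bush in the frame of nest between 0.007 and 0.013 m and angle between each of flanged_bush, coupling_ring's own z axis and vertical below 0.1 rad and horizontal distance between coupling_ring and flanged_bush below 0.008 m and z of coupling_ring in the frame of flanged_bush between 0.006 and 0.012 m and x of long_bolt in the frame of cradle between -0.014 and 0.014 m and y of long_bolt in the frame of cradle between -0.012 and 0.012 m and z of long_bolt in the frame of cradle between -0.002 and 0.011 m and angle between the y axis of long_bolt and the x axis of cradle, either way round below 0.25 rad and x of small_nut in the frame of cell between -0.05 and 0.05 m and y of small_nut in the frame of cell between -0.036 and 0.036 m and z of small_nut in the frame of cell between 0 and 0.0175 m and distance of each of short_bolt, large_nut from where it was at the start of the episode below 0.03 m and linear speed of each of flanged_bush, coupling_ring, long_bolt, small_nut below 0.02 m/s); the robot touches nothing.
It fails at once if the short bolt or the large nut is moved more than 30 mm from its place (distance of any of short_bolt, large_nut from where it was at the start of the episode above 0.03 m).
It also fails if it takes over 128 s, if anything falls off the work surface, if the arm or the gripper's body presses on something with over 40 N, if the wrist force passes 120 N, or if a joint passes its speed limit or range.

## Robot

A 6-joint arm with a two-finger parallel gripper is mounted at the origin on a cart in front of the work surface, level with it; the furniture and walls round the work are solid. World frame = base frame: x ahead of the robot, y to its left, z up, the work surface at z = 0. Lengths are in m, angles in rad, forces in N, time in s.
With the tool pointing down it reaches from about 0.425 to 0.95 m from the base axis. Payload 3.5 kg.
Tool frame: the origin (TCP) lies midway between the tips of the shut fingers; the grasp point (between the pads) lies ctrl.grasp_offset behind it (ctrl.grasp_offset is the distance from the TCP to the grasp point, in m); x points along the fingers, y is the direction in which the jaws open and shut, and the axes are right-handed (so a half turn about x gives the same grasp; the last joint's range is limited). The gripper opens to 85 mm and grips with 20 to 120 N. Pads are 22 mm wide; open, the fingers measure 114 mm over their backs; the gripper's body (76 mm by 85 mm) begins 54 mm behind the grasp point. The pads swing forward as they close: fully open they stand 13 mm farther back than shut.
Start: joints at [-1.323, 0.286, 1.577, -0, 1.279, -0.15], TCP at [0.262, -0.622, 0.231] pointing down, gripper open.
Joint ranges: [-2.77, 2.77], [-0.9, 2.22], [0.21, 2.48], [-1.53, 4.67], [0.24, 2.81], [-2.84, 2.84]. Speed limits (rad/s): [2.79, 2.79, 3.14, 3.14, 3.14, 3.14].

## Interface

Orientations are given as a unit quaternion [x, y, z, w].
In Python, from plant import readout, read_camera, sign_off, ctrl gives the robot as it stands.
- The arm moves only by the tool drive_tool, never from a script. Its argument "steps" is a list of rows, each a list of 5 numbers: the shift along the tool's x, y, z in cm, then the turn about the tool's x in degrees, then the opening, from 0 (shut) to 1 (fully open). A call has 1 to 10 rows; each row shifts and turns the commanded pose from where the row before left it, along the tool's axes as they then stand; what a row does not reach is not made up. A row lasts 1/10 s, in which the tool goes at most 50 mm and 8.59 degrees, less where a joint would pass 70% of its speed; a pose out of reach is approached as far as the arm can. A call is refused whole if a number of a shift passes 5 or a number of a turn 8.59, either way. A call with a gripper value outside its range is refused whole. The fingers move at their own pace and stop on an object; "force" is the grip in N (left out, the last holds). Time passes only in rows, so rows that do not move let the fingers close. It gives the time, the measured TCP pose, the force and the opening at its end, in the units of the state.
- readout.get_state(): the state, without advancing time (a new reading comes with each control period).
- read_camera(name): name is "scene" or "top" or "wrist"; returns a dict with "frame" (384x512x3 uint8, red, green, blue), "vertical_fov" (degrees; the focal length in pixels is half the picture's height over the tangent of half this angle, whatever the lens; pixels are square), "cx", "cy" (the principal point, pixels), "eye" and "orientation" of the camera in the world. Camera axes: x right, y up, looking along -z (the intrinsics and any distortion apply to the point x, -y, -z); pixel columns grow to the right and rows downward; lengths in m; the calibration is good to about 2 mm. The wrist camera is an equidistant fisheye: a pixel r from the principal point sees the ray r / f radians off the axis. A picture is of the moment at which its call begins. There is no depth.
- sign_off(): hands the job in, once; it reports no verdict.
The state is a dict: "time": time; "qpos": joint angles; "dq": joint speeds; "joint_efforts": joint torques, N m; "eef_pos": TCP position; "tcp_rot": TCP orientation; "contact_force": force on the tool from outside, world axes, zero at the start; "wrist_torque": the same for the moment, N m; "opening": opening from 0.0 (shut) to 1.0 (fully open).
Only numpy, scipy, OpenCV 4.12 (cv2) and the standard library are available. Lean on these libraries where they do the work, as an engineer would, in place of code of your own. Each camera call takes 0.05 s, during which the arm holds its last target. There are 200 camera calls.

## Working session

There is one attempt and no reset: what is moved stays moved. The work goes in short steps, Python scripts to look and compute and a tool call to move; the robot and the scene stay as the last step left them, time stands still between calls to the robot, and variables do not carry over. Pictures are saved under pics/ and viewed, about 12 in all and at most 16, crops included, and the job is handed in when it is done.

Besides the shell and the picture viewer there is one more tool, called after ">>>" by a JSON object that holds its "op" and its "data", one argument or row to a line. drive_tool: Moves the arm, as the interface text tells. Its arguments: {"type":"object","properties":{"steps":{"type":"array","items":{"type":"array","items":{"type":"number"}}},"force":{"type":"number"}},"required":["steps"]}

```bash
ls; mkdir -p pics; cat > h.py <<'E'
import numpy as np, cv2
from plant import readout, read_camera, sign_off, ctrl
from scipy.spatial.transform import Rotation as R
def snap(n,f):
    c=read_camera(n); cv2.imwrite('pics/'+f+'.png',c['frame'][:,:,::-1]); 
    np.save('pics/'+f+'.npy',c,allow_pickle=True); return c
def load(f): return np.load('pics/'+f+'.npy',allow_pickle=True).item()
def foc(c): return c['frame'].shape[0]/2/np.tan(np.radians(c['vertical_fov'])/2)
def ray(c,u,v,fish=False):
    f=foc(c); a=(u-c['cx'])/f; b=(v-c['cy'])/f
    if fish:
        r=np.hypot(a,b); s=np.sinc(r/np.pi) ; d=np.array([a*s,-b*s,-np.cos(r)])
    else: d=np.array([a,-b,-1.])
    d=R.from_quat(c['orientation']).apply(d); return np.array(c['eye']),d/np.linalg.norm(d)
def onz(c,u,v,z,fish=False):
    e,d=ray(c,u,v,fish); return e+d*(z-e[2])/d[2]
def proj(c,p,fish=False):
    q=R.from_quat(c['orientation']).inv().apply(np.array(p)-c['eye']); f=foc(c)
    x,y,z=q[0],-q[1],-q[2]
    if fish:
        r=np.hypot(x,y);t=np.arctan2(r,z);return c['cx']+f*t*x/r,c['cy']+f*t*y/r
    return c['cx']+f*x/z,c['cy']+f*y/z
def tri(rs):
    A=0;b=0
    for e,d in rs:
        P=np.eye(3)-np.outer(d,d);A=A+P;b=b+P@e
    p=np.linalg.solve(A,b); return p,[np.linalg.norm(np.cross(p-e,d)) for e,d in rs]
E
python3 - <<'E'
from h import *
print(readout.get_state(), ctrl.grasp_offset)
for n in ['top','scene','wrist']:
    c=snap(n,n+'0'); print(n,{k:v for k,v in c.items() if k!='frame'})
    cv2.imwrite('pics/%s0b.png'%n,cv2.resize(c['frame'][:,:,::-1],(800,600),interpolation=cv2.INTER_CUBIC))
E
```

```text
pics
{'time': 0.0, 'qpos': array([-1.32296838e+00,  2.87143965e-01,  1.57818731e+00,  1.71867390e-05,
        1.27858713e+00, -1.49978841e-01]), 'dq': array([-0.00119149,  0.00173847,  0.00100214,  0.00042788,  0.00057912,
        0.00031051]), 'joint_efforts': array([-2.44039247e-04, -4.05981517e+01, -2.92625999e+01, -1.30443191e-04,
        5.88085939e-03,  5.96388261e-06]), 'eef_pos': array([ 0.26137439, -0.62162807,  0.22995606]), 'tcp_rot': array([-0.69313083, -0.14054015,  0.69319964, -0.13889699]), 'contact_force': array([ 0.12456525, -1.29025738, -0.0413457 ]), 'wrist_torque': array([-0.00125117, -0.03724152, -0.03217064]), 'opening': 1.0001774044137741} 0.0187
top {'vertical_fov': 42.48387926411547, 'cx': 246.55262344062854, 'cy': 187.25133722801385, 'eye': array([ 0.2745709 , -0.08218103,  1.91318344]), 'orientation': array([ 0.03975468, -0.03282015, -0.70270882,  0.70960744])}
scene {'vertical_fov': 53.86662356985436, 'cx': 253.65126213439788, 'cy': 189.74752080465052, 'eye': array([-0.2833944 , -0.76108165,  0.61809181]), 'orientation': array([ 0.46039998, -0.19795756, -0.36168111,  0.78614976])}
wrist {'vertical_fov': 65.70646984690485, 'cx': 258.4411056045383, 'cy': 191.73332143110943, 'eye': array([ 0.32246242, -0.5969024 ,  0.37261408]), 'orientation': array([-0.10943043,  0.07411867, -0.5480745 ,  0.82592115])}
```

View pics/top0b.png

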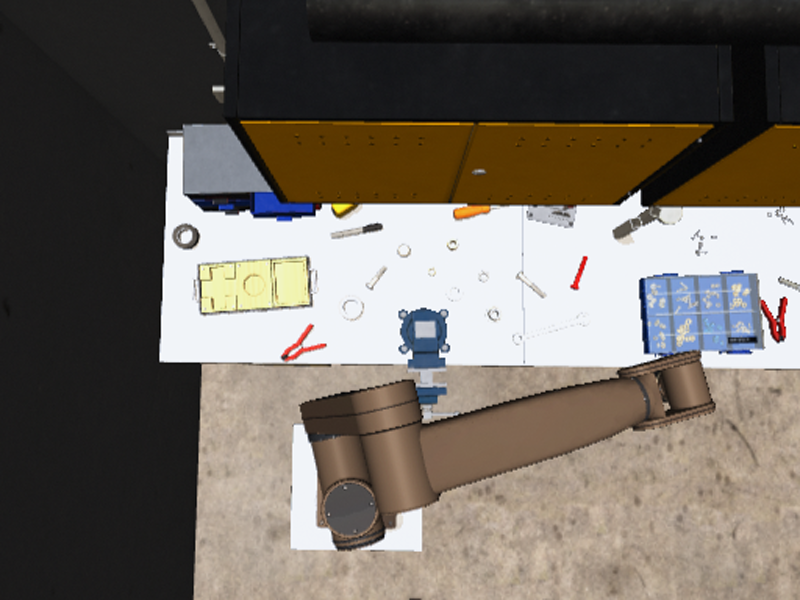

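View pics/scene0b.png

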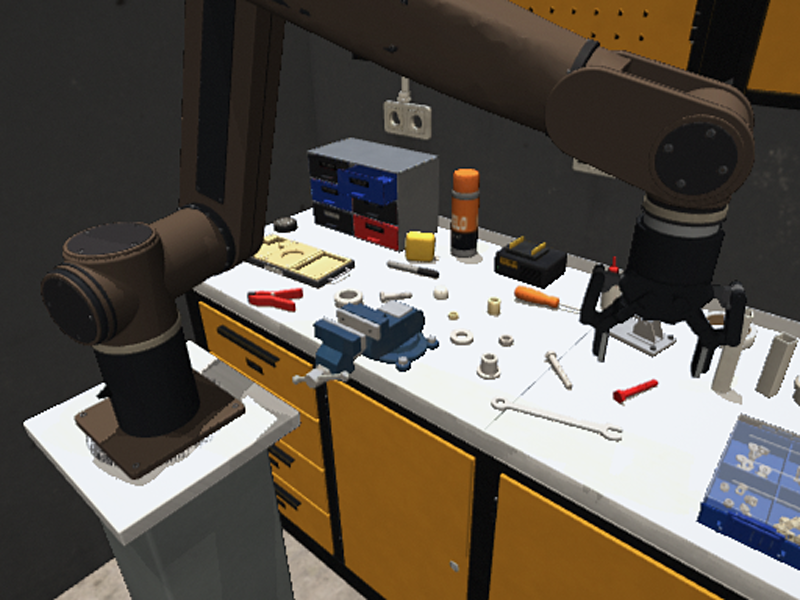

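```bash
python3 - <<'E'
from h import *
c=load('top0')
im=c['frame'][:,:,::-1]
a=cv2.resize(im[135:220,110:270],(800,425),interpolation=cv2.INTER_CUBIC)
b=cv2.resize(im[135:220,230:390],(800,425),interpolation=cv2.INTER_CUBIC)
cv2.imwrite('pics/ca.png',np.vstack([a[50:350],b[50:350]]))
for n,(u,v) in dict(tray=(255,285),ringA=(352,307),ringB=(454,294),bush=(493,314),nutS=(432,272),nutL=(484,277),boltA=(376,278),boltB=(531,285),red=(580,272),brass=(452,245),ball=(404,250),vice=(425,335)).items():
    print(n,onz(c,u*.64,v*.64,0.01).round(3))
E
```

```text
tray [0.487 0.261 0.01 ]
ringA [0.434 0.019 0.01 ]
ringB [ 0.469 -0.233  0.01 ]
bush [ 0.42  -0.329  0.01 ]
nutS [ 0.523 -0.178  0.01 ]
nutL [ 0.512 -0.307  0.01 ]
boltA [ 0.507 -0.039  0.01 ]
boltB [ 0.493 -0.423  0.01 ]
red [ 0.526 -0.545  0.01 ]
brass [ 0.591 -0.228  0.01 ]
ball [ 0.578 -0.108  0.01 ]
vice [ 0.366 -0.162  0.01 ]
```

View pics/ca.png

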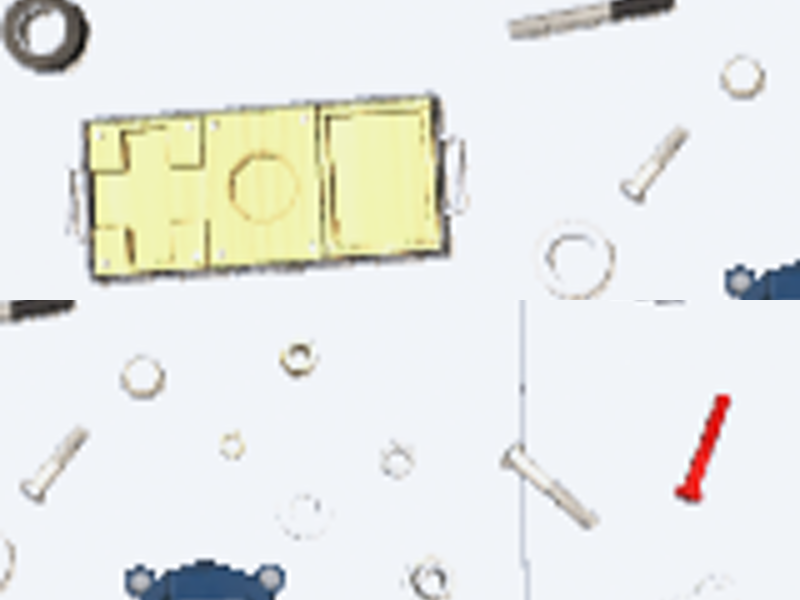

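```bash
cat >> h.py <<'E'
def go(x,y,z,jaw=None):
    s=readout.get_state(); r=R.from_quat(s['tcp_rot']); M=r.as_matrix()
    d=r.inv().apply(np.array([x,y,z])-s['eef_pos'])*100
    a=np.degrees(np.arctan2(M[1,1],M[0,1])); out='t=%.1f pos %s jaw %.1f delta_cm %s'%(s['time'],s['eef_pos'].round(4),a,d.round(2))
    if jaw is not None:
        # turning about tool x (down) by +t lowers world jaw angle by t
        t=[(a-jaw+90)%180-90]; t.append(t[0]-np.sign(t[0])*180); out+=' turn %s q6 %.2f'%(np.round(t,1),s['qpos'][5])
        M2=M@R.from_euler('x',t[0],degrees=True).as_matrix(); out+=' delta_after_turn %s'%((M2.T@(np.array([x,y,z])-s['eef_pos']))*100).round(2)
    print(out); print('down axis',M[:,0].round(3))
E
python3 - <<'E'
from h import *
go(0.44,-.36,.2,90)
print(readout.get_state()['qpos'])
E
```

```text
t=0.1 pos [ 0.2614 -0.6218  0.2302] jaw -67.2 delta_cm [  3.06 -17.21 -26.61] turn [  22.8 -157.2] q6 -0.15 delta_after_turn [  3.06 -26.17 -17.86]
down axis [-0.     0.002 -1.   ]
[-1.32300361e+00  2.87029429e-01  1.57785175e+00  1.02251089e-05
  1.27860520e+00 -1.50032518e-01]
```

>>> {"op": "drive_tool", "data": {
  "steps": [
    [0,-3,-4.5,0,1],
    [0,-3,-4.5,0,1],
    [0,-3,-4.5,0,1],
    [0,-3,-4.5,0,1],
    [0,-3,-4.5,0,1],
    [0,-2,-4,0,1],
    [0,0,0,0,1]
  ]
}}

```text
time: 0.85
eef_pos: [0.4312, -0.3756, 0.2311]
tcp_rot: [0.693, 0.142, -0.692, 0.141]
contact_force: [-0.7, -0.1, -0.4]
opening: 0.997
```

```bash
python3 - <<'E'
from h import *
go(0.42,-.329,.1)
c=snap('wrist','w1'); print(c['eye'],R.from_quat(c['orientation']).apply([0,0,-1]))
cv2.imwrite('pics/w1b.png',cv2.resize(c['frame'][:,:,::-1],(800,600),interpolation=cv2.INTER_CUBIC))
for n,p in dict(bush=(.42,-.329,.02),nS=(.523,-.178,.01),nL=(.512,-.307,.01),B=(.493,-.423,.01),ring=(.434,.019,.02)).items(): print(n,np.array(proj(c,p,True))*1.5625)
E
```

```text
t=0.8 pos [ 0.4312 -0.3756  0.2311] jaw -66.9 delta_cm [13.11 -4.71 -0.79]
down axis [ 0.001  0.002 -1.   ]
[ 0.49197182 -0.3504094   0.37370715] [-0.24062973 -0.10134838 -0.96531126]
bush [342.59066111 252.2750887 ]
nS [224.57990884  68.09675555]
nL [363.11641741 132.08263421]
B [489.6406438  213.10964634]
ring [ 28.04689193 111.05475977]
```

View pics/w1b.png

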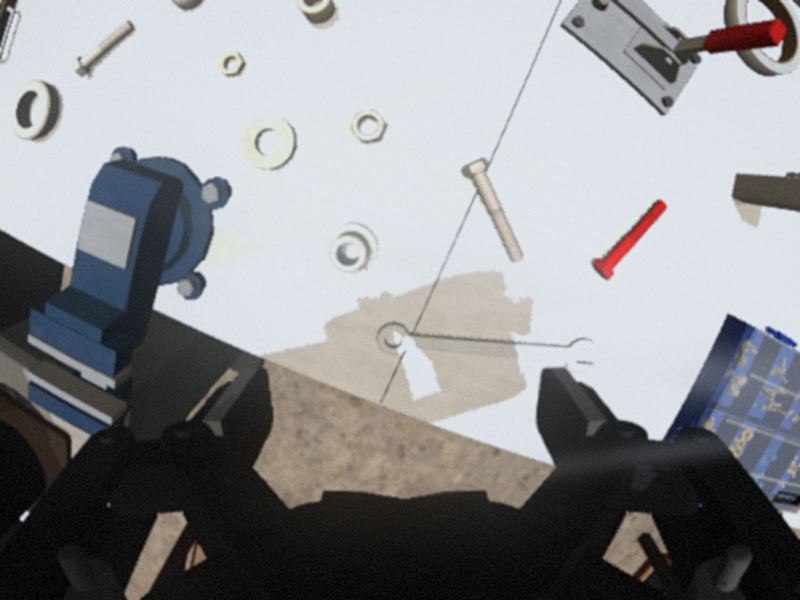

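```bash
python3 - <<'E'
from h import *
c=load('w1'); im=c['frame'][:,:,::-1]
def cr(x,y,w,h,k): return cv2.resize(im[y:y+h,x:x+w],(w*k,h*k),interpolation=cv2.INTER_CUBIC)
a=cr(200,135,50,50,8); b=cr(285,95,55,75,8)[:, :400]
d=cr(135,30,25,25,8);e=cr(220,60,25,25,8);
cv2.imwrite('pics/w1c.png',np.hstack([np.vstack([a,np.hstack([d,e])]),b[:,:400]]))
E
```

```text
(no output)
```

View pics/w1c.png

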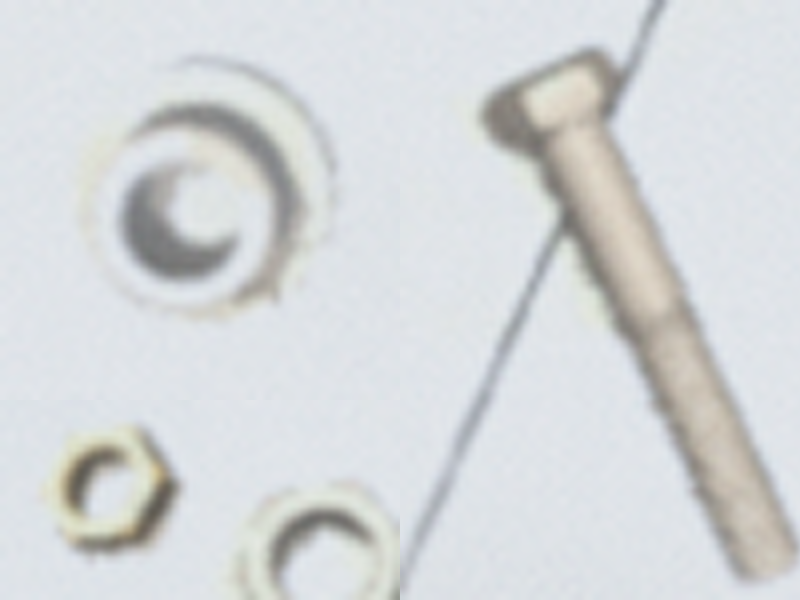

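```bash
python3 - <<'E'
from h import *
w=load('w1');t=load('top0');s=load('scene0')
def W(u,v,z): return onz(w,u,v,z,True).round(4)
print('bush top',W(222.75,162.5,.033),'flange',W(226.6,158.2,.008), 'tri', tri([ray(w,222.75,162.5,True),ray(s,489/1.5625,357/1.5625)]), tri([ray(w,222.75,162.5,True),ray(t,316,201)]))
h,p=W(303.75,103.5,.008),W(331,166,.007); print('bolt',h,p,np.linalg.norm(h-p),(h+p)/2,np.degrees(np.arctan2(*(p-h)[1::-1])))
print('nut',W(147.9,41.25,.01), tri([ray(w,147.9,41.25,True),ray(s,453/1.5625,315/1.5625)]))
go(.42,-.329,.02,0)
print(proj(s,(.4195,-.329,.033)), 489/1.5625,357/1.5625)
E
```

```text
bush top [ 0.4231 -0.334   0.033 ] flange [ 0.425  -0.3353  0.008 ] tri (array([ 0.42218463, -0.33312697,  0.0305542 ]), [np.float64(0.0008866830285825928), np.float64(0.0008866830285826129)]) (array([ 0.41912055, -0.33193568,  0.01009793]), [np.float64(0.0012014078529385085), np.float64(0.0012014078529383571)])
bolt [ 0.5253 -0.3957  0.008 ] [ 0.4683 -0.4606  0.007 ] 0.08638292655380461 [ 0.4968  -0.42815  0.0075 ] -131.29200522874385
nut [ 0.5275 -0.1823  0.01  ] (array([ 0.52817189, -0.17912168,  0.00317855]), [np.float64(2.4095035122290234e-05), np.float64(2.4095035122295435e-05)])
t=0.9 pos [ 0.4299 -0.3777  0.2311] jaw -66.9 delta_cm [21.11 -4.87 -1.  ] turn [-66.9 113.1] q6 0.27 delta_after_turn [21.11 -0.99 -4.87]
down axis [-0.  0. -1.]
(np.float64(311.45445066941386), np.float64(227.6791631333776)) 312.96 228.48
```

>>> {"op": "drive_tool", "data": {
  "steps": [
    [2,-4.3,-1.1,0,0.8],
    [5,0,0,0,0.8],
    [5,0,0,0,0.8],
    [5,0,0,0,0.8],
    [2,0,0,0,0.8],
    [0,0,0,0,0.8]
  ],
  "force": 40
}}

```text
time: 1.5
eef_pos: [0.419, -0.3345, 0.0369]
tcp_rot: [-0.692, -0.142, 0.695, -0.136]
contact_force: [0.2, 0.9, -0.8]
opening: 0.801
```

```bash
python3 - <<'E'
from h import *
go(.4235,-.334,.012)
c=snap('wrist','w2')
x,y=map(int,proj(c,(.4235,-.334,.03),True)); print(x,y)
x0=max(0,x-130);y0=max(0,min(384-180,y-90))
cv2.imwrite('pics/w2b.png',cv2.resize(c['frame'][y0:y0+180,x0:x0+260,::-1],(780,540),interpolation=cv2.INTER_CUBIC)); print(x0,y0)
E
```

```text
t=1.5 pos [ 0.419  -0.3345  0.0369] jaw -67.3 delta_cm [ 2.49  0.15 -0.44]
down axis [-0.006  0.007 -1.   ]
259 229
129 139
```

View pics/w2b.png

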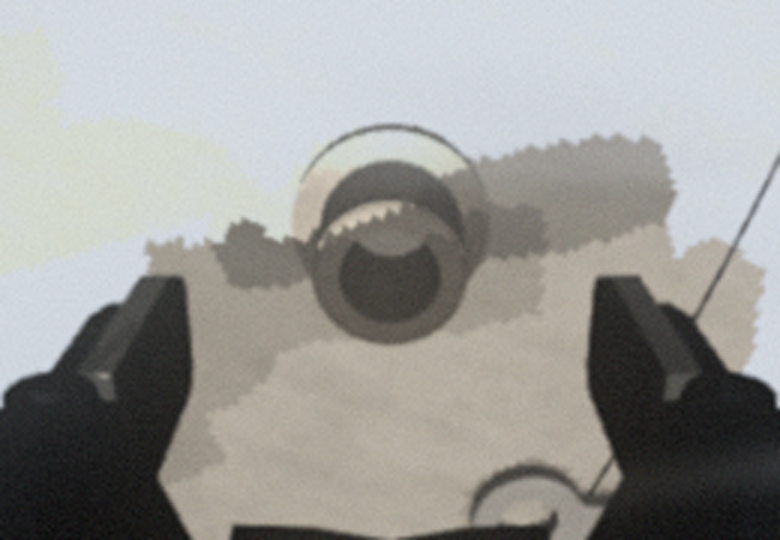

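>>> {"op": "drive_tool", "data": {
  "steps": [
    [1.2,0.1,-0.4,0,0.7],
    [1.2,0,0,0,0.6],
    [0,0,0,0,0.2],
    [0,0,0,0,0.2],
    [0,0,0,0,0.2],
    [0,0,0,0,0.2],
    [0,0,0,0,0.2]
  ],
  "force": 50
}}

```text
time: 2.25
eef_pos: [0.4264, -0.3355, 0.0176]
tcp_rot: [0.693, 0.14, -0.693, 0.14]
contact_force: [-0.2, -0.7, -1.6]
opening: 0.304
```

>>> {"op": "drive_tool", "data": {
  "steps": [
    [0,0,0,0,0.45],
    [0,0,0,0,0.45],
    [0.5,0,0.2,0,0.45],
    [0,0,0,0,0.45],
    [0,0,0,0,0.2],
    [0,0,0,0,0.2],
    [0,0,0,0,0.2],
    [0,0,0,0,0.2]
  ],
  "force": 50
}}

```text
time: 3.05
eef_pos: [0.4243, -0.336, 0.0122]
tcp_rot: [-0.693, -0.14, 0.693, -0.14]
contact_force: [-0.3, 0.2, -0.9]
opening: 0.311
```

```bash
python3 - <<'E'
from h import *
go(.4235,-.334,.012)
c=read_camera('wrist')
go(.4235,-.334,.012)
print(readout.get_state()['opening'])
E
```

```text
t=3.0 pos [ 0.4243 -0.336   0.0122] jaw -67.2 delta_cm [ 0.02 -0.22 -0.  ]
down axis [-0.  0. -1.]
t=3.1 pos [ 0.4243 -0.336   0.0122] jaw -67.2 delta_cm [ 0.02 -0.22 -0.  ]
down axis [-0.  0. -1.]
0.30795741116567293
```

>>> {"op": "drive_tool", "data": {
  "steps": [
    [-5,0,0,0,0.2],
    [-5,0,0,0,0.2],
    [-5,0,0,0,0.2],
    [-4,0,-3,0,0.2],
    [0,-3,-3,0,0.2],
    [0,-4,-2,0,0.2],
    [0,-4,-2,0,0.2],
    [0,-4,-2,0,0.2],
    [0,-4,-2,0,0.2],
    [0,-4,-2,0,0.2]
  ]
}}

```text
time: 4.1
eef_pos: [0.4825, -0.0603, 0.2023]
tcp_rot: [0.693, 0.14, -0.693, 0.14]
contact_force: [1.1, -0.9, -0.8]
opening: 0.305
```

```bash
python3 - <<'E'
from h import *
go(.46,.2,.2)
print(readout.get_state()['opening'])
E
```

```text
t=4.1 pos [ 0.4825 -0.0603  0.2023] jaw -67.2 delta_cm [  0.23 -24.87  -8.  ]
down axis [ 0. -0. -1.]
0.30488833508613833
```

>>> {"op": "drive_tool", "data": {
  "steps": [
    [0,-4.2,-1.3,0,0.2],
    [0,-4.2,-1.3,0,0.2],
    [0,-4.2,-1.3,0,0.2],
    [0,-4.2,-1.3,0,0.2],
    [0,-4.2,-1.3,0,0.2],
    [0,-3.9,-1.5,0,0.2],
    [0,0,0,0,0.2]
  ]
}}

```text
time: 4.8
eef_pos: [0.4591, 0.2024, 0.2023]
tcp_rot: [0.693, 0.142, -0.693, 0.141]
contact_force: [0.7, -0.2, -0.5]
opening: 0.308
```

```bash
python3 - <<'E'
from h import *
go(.487,.261,.2)
c=snap('wrist','w3')
cv2.imwrite('pics/w3b.png',cv2.resize(c['frame'][:,:,::-1],(800,600),interpolation=cv2.INTER_CUBIC))
E
```

```text
t=4.8 pos [0.4591 0.2024 0.2023] jaw -66.9 delta_cm [ 0.24 -4.29 -4.87]
down axis [-0.     0.002 -1.   ]
```

View pics/w3b.png

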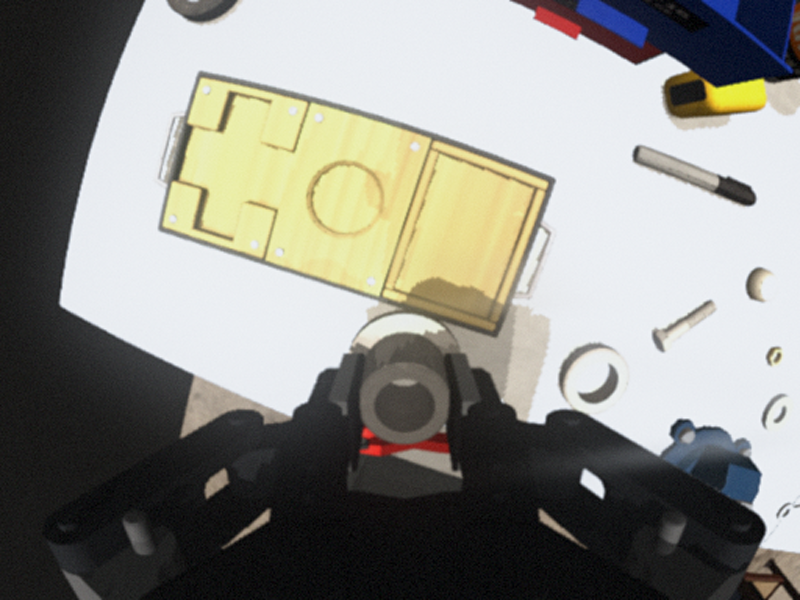

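```bash
python3 - <<'E'
from h import *
w=load('w3');k=1.5625;t=load('top0')
W=lambda u,v,z: onz(w,u/k,v/k,z,True).round(4)
C=np.array([W(*p,.017) for p in [(200,72),(554,179),(497,334),(161,231)]]); print(C, C.mean(0)); 
L=[np.linalg.norm(C[i]-C[(i+1)%4]) for i in range(4)];print(L)
e=(C[0]+C[3]-C[1]-C[2])/2; yaw=np.arctan2(e[1],e[0])-np.pi/2; print('yaw',np.degrees(yaw))
D=np.array([W(*p,.021) for p in [(318,118),(414,147),(280,252),(371,283)]]); print('dots',D.mean(0)); e=(D[0]+D[2]-D[1]-D[3]);print(np.degrees(np.arctan2(e[1],e[0]))-90)
n=W(345,198,.021);print('well',n)
# rows in crop a -> native top: well (264,187+50)
print('tri well',tri([ray(w,345/k,198/k,True),ray(t,110+263/5,135+237/5)]))
ey=np.array([-np.sin(yaw),np.cos(yaw),0])
print('cradle',n+.0895*ey,'cell',n-.0895*ey, W(470,225,.010))
print('ring top',W(594,374,.021), tri([ray(w,594/k,374/k,True),ray(t,110+577/5,135+308/5)]))
print('bush in hand', proj(w,readout.get_state()['eef_pos']+[0,0,.021],True), 404/k,400/k)
go(n[0],n[1],.06)
E
```

```text
[[0.5395 0.4014 0.017 ]
 [0.5636 0.129  0.017 ]
 [0.441  0.1176 0.017 ]
 [0.4143 0.3888 0.017 ]] [0.4896 0.2592 0.017 ]
[np.float64(0.27346401957113115), np.float64(0.12312887557352255), np.float64(0.2725111557349534), np.float64(0.12583242825281563)]
yaw 5.338846194195155
dots [0.4886   0.259775 0.021   ]
4.345307626267868
well [0.4902 0.26   0.021 ]
tri well (array([0.48789572, 0.26343583, 0.00297537]), [np.float64(0.0017037157762967207), np.float64(0.0017037157762966129)])
cradle [0.48187241 0.34911173 0.021     ] cell [0.49852759 0.17088827 0.021     ] [0.5068 0.1703 0.01  ]
ring top [0.4422 0.0274 0.021 ] (array([0.43612253, 0.0182291 , 0.0043073 ]), [np.float64(0.002388808248947126), np.float64(0.0023888082489470336)])
bush in hand (np.float64(261.40277072691606), np.float64(261.430200855928)) 258.56 256.0
t=4.8 pos [0.4594 0.2004 0.2021] jaw -66.9 delta_cm [14.21 -4.27 -5.17]
down axis [-0. -0. -1.]
```

```bash
python3 - <<'E'
from h import *
w=load('w3');k=1.5625
s=readout.get_state()['eef_pos']
print(onz(w,404/k,400/k,s[2]+.021,True)-s, onz(w,400/k,384/k,s[2]-.004,True)-s)
E
```

```text
[0.0021093  0.00233278 0.021     ] [-0.00463978  0.00099636 -0.004     ]
```

>>> {"op": "drive_tool", "data": {
  "steps": [
    [2,-4.2,-2,0,0.2],
    [3,0,-3.1,0,0.2],
    [4,0,0,0,0.2],
    [3,0,0,0,0.2],
    [1,0,0,0,0.2],
    [0,0,0,0,0.2]
  ]
}}

```text
time: 5.45
eef_pos: [0.4898, 0.255, 0.0709]
tcp_rot: [-0.692, -0.139, 0.695, -0.139]
contact_force: [0.3, 0.3, -0.5]
opening: 0.309
```

```bash
python3 - <<'E'
from h import *
go(.4895,.2597,.025)
c=snap('wrist','w4')
x0,y0=150,130
cv2.imwrite('pics/w4b.png',cv2.resize(c['frame'][y0:y0+160,x0:x0+213,::-1],(799,600),interpolation=cv2.INTER_CUBIC))
E
```

```text
t=5.5 pos [0.4898 0.255  0.0709] jaw -67.3 delta_cm [ 4.59 -0.45 -0.17]
down axis [-0.004 -0.001 -1.   ]
```

View pics/w4b.png

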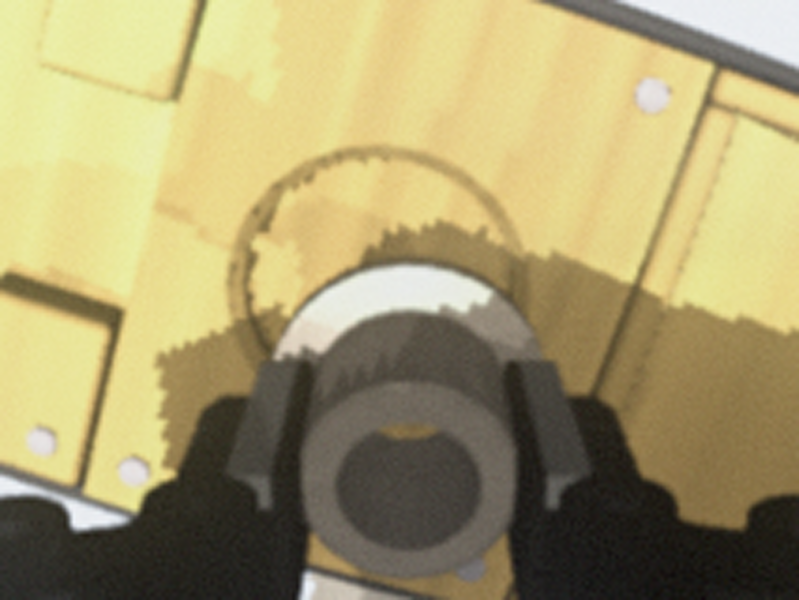

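```bash
python3 - <<'E'
from h import *
w=load('w4');k=799/213
def P(u,v,z): return onz(w,150+u/k,130+v/k,z,True)[:2]
from scipy.optimize import least_squares
def fit(pts,z):
    Q=np.array([P(*p,z) for p in pts]); r=least_squares(lambda a: np.hypot(*(Q-a[:2]).T)-a[2],[*Q.mean(0),.02]); return r.x.round(4), r.fun.round(4)
print('rim',fit([(229,285),(375,146),(523,240),(290,172),(455,165),(245,220),(244,330)],.021))
s=readout.get_state()['eef_pos'];print(s)
print('top',fit([(302,480),(517,480),(410,577),(410,382)],.0709+.021))
print('flange',fit([(275,350),(410,263),(543,350),(330,287),(500,292)],.0709-.0122+.008))
E
```

```text
rim (array([0.4902, 0.2599, 0.0271]), array([ 0.0005, -0.0004,  0.0004,  0.    , -0.0002,  0.0005, -0.0007]))
[0.49116831 0.25556223 0.07284337]
top (array([0.491 , 0.2545, 0.0135]), array([-0.0002, -0.0003,  0.0002,  0.0003]))
flange (array([0.4912, 0.2546, 0.0204]), array([ 0.0001,  0.0001, -0.0001, -0.0002,  0.0001]))
```

>>> {"op": "drive_tool", "data": {
  "steps": [
    [0,-0.5,-0.1,0,0.2],
    [2,0,0,0,0.2],
    [2,0,0,0,0.2],
    [0.6,0,0,0,0.2],
    [0,0,0,0,0.2],
    [0,0,0,0,0.2]
  ]
}}

```text
time: 6.1
eef_pos: [0.491, 0.2618, 0.0282]
tcp_rot: [0.694, 0.14, -0.692, 0.14]
contact_force: [0.8, 0.3, -1.1]
opening: 0.305
```

>>> {"op": "drive_tool", "data": {
  "steps": [
    [0.2,0,0,0,0.2],
    [0,0,0,0,0.2],
    [0,0,0,0,0.2]
  ]
}}

```text
time: 6.4
eef_pos: [0.4902, 0.2615, 0.0252]
tcp_rot: [0.694, 0.14, -0.693, 0.14]
contact_force: [-0.3, -0.4, 1.5]
opening: 0.308
```

Release, rise, and head for the ring.

>>> {"op": "drive_tool", "data": {
  "steps": [
    [0,0,0,0,0.5],
    [0,0,0,0,0.6],
    [0,0,0,0,0.6],
    [-3,0,0,0,0.8],
    [-5,0,0,0,1],
    [-5,3,0,0,1],
    [0,4.5,1.9,0,1],
    [0,4.5,1.9,0,1],
    [0,4.5,1.9,0,1],
    [0,3,3,0,1]
  ]
}}

```text
time: 7.4
eef_pos: [0.4844, 0.0493, 0.1482]
tcp_rot: [0.694, 0.139, -0.692, 0.14]
contact_force: [0.3, 0.6, 0.2]
opening: 1.002
```

```bash
python3 - <<'E'
from h import *
go(.442,.0274,.15)
c=snap('wrist','w5')
print(proj(c,(.442,.0274,.021),True))
im=c['frame'][:,:,::-1]
x,y=map(int,proj(c,(.442,.0274,.021),True))
x1,y1=map(int,proj(c,(.490,.26,.04),True)); print(x1,y1)
cv2.imwrite('pics/w5b.png',cv2.resize(im,(800,600),interpolation=cv2.INTER_CUBIC))
E
```

```text
t=7.4 pos [0.4844 0.0493 0.1482] jaw -67.3 delta_cm [-0.18  0.38  4.76]
down axis [ 0.002 -0.001 -1.   ]
(np.float64(261.60107282921933), np.float64(231.5461589828931))
60 103
```

View pics/w5b.png

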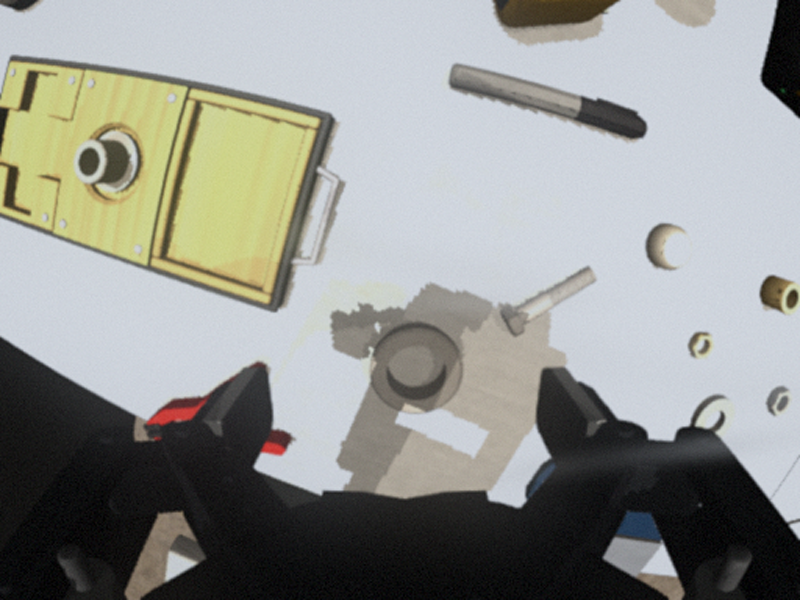

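```bash
python3 - <<'E'
from h import *
w=load('w5');k=1.5625
W=lambda u,v,z: onz(w,u/k,v/k,z,True).round(4)
print('ring top',W(416.5,369,.021),W(415,373,.021),'edges',W(371,368,.021),W(462,366,.021),W(417,411,.021))
print('sbolt',W(515,322,.01),W(590,272,.006)); print('pliers',W(250,375,.01),W(285,442,.01)); print('vice',W(540,480,.1),W(540,480,.05))
t=load('top0'); print('vice top img', [onz(t,u*.64,v*.64,.1).round(3) for u,v in [(400,315),(447,315),(425,305),(425,355)]])
print('bush top',W(91,160,.046), 'pliers top',[onz(t,u*.64,v*.64,.01).round(3) for u,v in [(312,326),(326,347),(285,358)]])
E
```

```text
ring top [0.4393 0.0209 0.021 ] [0.4364 0.0207 0.021 ] edges [0.4288 0.0477 0.021 ] [ 0.4522 -0.005   0.021 ] [0.4116 0.0086 0.021 ]
sbolt [ 0.4894 -0.0275  0.01  ] [ 0.5395 -0.0619  0.006 ]
pliers [0.3849 0.1215 0.01  ] [0.3435 0.0828 0.01  ]
vice [ 0.4353 -0.0491  0.1   ] [ 0.4065 -0.0815  0.05  ]
vice top img [array([ 0.409, -0.099,  0.1  ]), array([ 0.41 , -0.209,  0.1  ]), array([ 0.433, -0.157,  0.1  ]), array([ 0.315, -0.158,  0.1  ])]
bush top [0.4917 0.259  0.046 ] pliers top [array([0.386, 0.118, 0.01 ]), array([0.334, 0.082, 0.01 ]), array([0.306, 0.183, 0.01 ])]
```

>>> {"op": "drive_tool", "data": {
  "steps": [
    [0,0.5,2.6,0,1],
    [2,0.4,2.6,0,1],
    [3,0,0,6,1],
    [3,0,0,6,1],
    [3,0,0,6,1],
    [1,0,0,0,1],
    [0,0,0,0,1],
    [0,0,0,0,1]
  ]
}}

```text
time: 8.25
eef_pos: [0.44, 0.0233, 0.0285]
tcp_rot: [0.707, 0.03, -0.706, 0.03]
contact_force: [0.6, 0.4, 0.1]
opening: 0.994
```

```bash
python3 - <<'E'
from h import *
go(.440,.0213,.0)
E
```

```text
t=8.2 pos [0.44   0.0233 0.0285] jaw -85.1 delta_cm [2.85 0.19 0.02]
down axis [ 0.002 -0.    -1.   ]
```

>>> {"op": "drive_tool", "data": {
  "steps": [
    [1.4,0.2,0,0,1],
    [1.4,0,0,0,1],
    [0,0,0,0,1],
    [0,0,0,0,0.5],
    [0,0,0,0,0.5],
    [0,0,0,0,0.5],
    [0,0,0,0,0.5],
    [0,0,0,0,0.5]
  ],
  "force": 50
}}

```text
time: 9.05
eef_pos: [0.4407, 0.0212, 0.0014]
tcp_rot: [0.707, 0.03, -0.706, 0.03]
contact_force: [-0.9, 0.6, 5.8]
opening: 0.674
```

>>> {"op": "drive_tool", "data": {
  "steps": [
    [-4,0,0,0,0.5],
    [-4,0,0,0,0.5],
    [-3,-1,-2,0,0.5],
    [0,-4,-2,0,0.5],
    [0,-4,-1,0,0.5],
    [0,-4,-1,0,0.5],
    [0,-4,-1,0,0.5],
    [0,-4,0,0,0.5],
    [0,-2.4,0,0,0.5],
    [0,0,0,0,0.5]
  ]
}}

```text
time: 10.05
eef_pos: [0.4887, 0.2631, 0.1099]
tcp_rot: [0.707, 0.031, -0.706, 0.031]
contact_force: [-0.1, -0.6, -2.0]
opening: 0.677
```

```bash
python3 - <<'E'
from h import *
go(.4905,.2597,.09)
c=snap('wrist','w6')
x0,y0=120,100
print(readout.get_state()['opening'])
cv2.imwrite('pics/w6b.png',cv2.resize(c['frame'][y0:y0+200,x0:x0+266,::-1],(798,600),interpolation=cv2.INTER_CUBIC))
E
```

```text
t=10.1 pos [0.4887 0.2631 0.1099] jaw -85.0 delta_cm [ 1.99  0.36 -0.15]
down axis [ 0.     0.001 -1.   ]
0.6726428040892213
```

View pics/w6b.png

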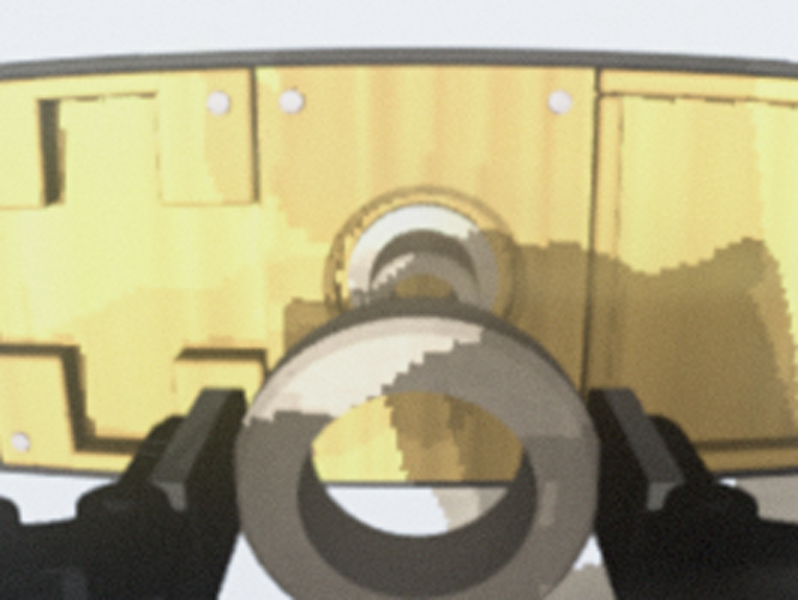

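```bash
cat > fit.py <<'E'
from h import *
from scipy.optimize import least_squares
def fit(P,pts,z,r=None):
    Q=np.array([P(*p,z)[:2] for p in pts]); f=lambda a: np.hypot(*(Q-a[:2]).T)-(r or a[2])
    s=least_squares(f,[*Q.mean(0),.02]); return s.x.round(4), s.fun.round(4)
E
python3 - <<'E'
from fit import *
w=load('w6')
P=lambda u,v,z: onz(w,120+u/3,100+v/3,z,True)
s=readout.get_state()['eef_pos'];print(s); zt=s[2]+.0196
print('ring',fit(P,[(237,480),(599,480),(418,317),(244,420),(592,420),(243,540)],zt))
print('ring bore',fit(P,[(298,490),(538,490),(418,393),(312,440),(525,440)],zt))
print('shank',fit(P,[(371,280),(478,280),(423,250)],.046))
print('flange',fit(P,[(347,275),(497,275),(420,205),(370,225)],.021,.0205))
E
```

```text
[0.48888646 0.26158259 0.10968906]
ring (array([0.4859, 0.262 , 0.0292]), array([-0.0007, -0.0004,  0.0001,  0.0001,  0.0004,  0.0006]))
ring bore (array([0.4845, 0.2617, 0.0192]), array([-0.0002, -0.0002, -0.0004,  0.0004,  0.0004]))
shank (array([0.4904, 0.2605, 0.0149]), array([0., 0., 0.]))
flange (array([0.4909, 0.261 , 0.02  ]), array([-0.0002, -0.0002,  0.    ,  0.    ]))
```

>>> {"op": "drive_tool", "data": {
  "steps": [
    [2,0.1,-0.5,0,0.5],
    [2,0,0,0,0.5],
    [1.2,0,0,0,0.5],
    [0,0,0,0,0.5],
    [0,0,0,0,0.5]
  ]
}}

```text
time: 10.6
eef_pos: [0.4947, 0.2593, 0.0577]
tcp_rot: [0.707, 0.029, -0.706, 0.029]
contact_force: [0.2, -0.2, -1.6]
opening: 0.677
```

```bash
python3 - <<'E'
from h import *
go(.4905,.2597,.022)
c=snap('wrist','w7')
x0,y0=120,140
cv2.imwrite('pics/w7b.png',cv2.resize(c['frame'][y0:y0+200,x0:x0+266,::-1],(798,600),interpolation=cv2.INTER_CUBIC))
E
```

```text
t=10.6 pos [0.4947 0.2593 0.0577] jaw -85.2 delta_cm [ 3.57 -0.08  0.41]
down axis [ 0. -0. -1.]
```

View pics/w7b.png

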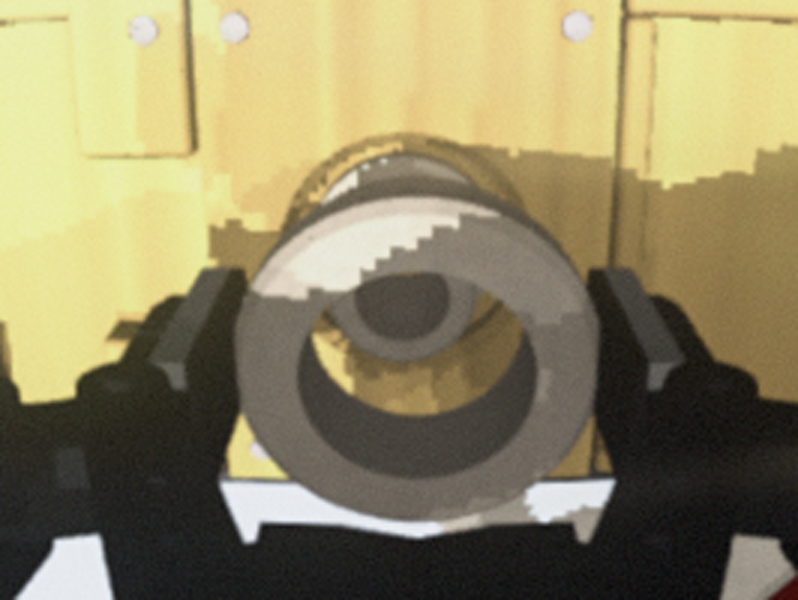

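```bash
python3 - <<'E'
from fit import *
w=load('w7')
P=lambda u,v,z: onz(w,120+u/3,140+v/3,z,True)
s=readout.get_state()['eef_pos'];print(s); zt=s[2]+.0196
print('ring',fit(P,[(237,360),(599,360),(418,196),(418,520)],zt))
print('ring bore',fit(P,[(298,375),(537,375),(418,273),(418,480)],zt))
print('shank',fit(P,[(331,315),(477,315),(404,361),(365,350),(445,350)],.046,.014))
print('shank hole',fit(P,[(356,308),(450,308),(403,342),(403,274)],.046))
E
```

```text
[0.49518583 0.25955428 0.05836767]
ring (array([0.4923, 0.258 , 0.0288]), array([-0.0004, -0.0004,  0.0004,  0.0004]))
ring bore (array([0.4907, 0.258 , 0.0188]), array([-0.0001, -0.0001,  0.0001,  0.    ]))
shank (array([0.4911, 0.2605, 0.02  ]), array([ 0.0005,  0.0005, -0.0001, -0.0002, -0.0001]))
shank hole (array([0.4886, 0.2605, 0.0081]), array([ 0.0009,  0.0009, -0.0009, -0.0009]))
```

>>> {"op": "drive_tool", "data": {
  "steps": [
    [0,-0.25,0,0,0.5],
    [0.7,0,0,0,0.5],
    [0.7,0,0,0,0.5],
    [0.7,0,0,0,0.5],
    [0.7,0,0,0,0.5],
    [0.5,0,0,0,0.5],
    [0,0,0,0,0.5],
    [0,0,0,0,0.5]
  ]
}}

```text
time: 11.45
eef_pos: [0.4942, 0.2623, 0.0243]
tcp_rot: [-0.706, -0.03, 0.707, -0.03]
contact_force: [0.0, 0.3, -1.8]
opening: 0.676
```

>>> {"op": "drive_tool", "data": {
  "steps": [
    [0.2,0,0,0,0.5],
    [0,0,0,0,0.5],
    [0,0,0,0,0.8],
    [0,0,0,0,1],
    [0,0,0,0,1],
    [0,0,0,0,1],
    [-4,0,0,0,1],
    [-5,0,0,0,1],
    [-5,2,0,0,1],
    [0,4.5,0,0,1]
  ]
}}

```text
time: 12.45
eef_pos: [0.5045, 0.2013, 0.1679]
tcp_rot: [0.712, 0.032, -0.701, 0.03]
contact_force: [1.1, -1.0, 0.6]
opening: 1.002
```

```bash
python3 - <<'E'
from h import *
go(.497,-.37,.16, 48.7)
c=snap('wrist','w8')
x,y=map(int,proj(c,(.491,.2605,.046),True)); print(x,y)
x0=max(0,x-60);y0=max(0,y-50)
cv2.imwrite('pics/w8b.png',cv2.resize(c['frame'][y0:y0+100,x0:x0+120,::-1],(600,500),interpolation=cv2.INTER_CUBIC))
E
```

```text
t=12.4 pos [0.5045 0.2013 0.1679] jaw -85.0 delta_cm [ 0.55 56.85  5.78] turn [  46.3 -133.7] q6 1.67 delta_after_turn [  0.55  43.42 -37.14]
down axis [ 0.016  0.004 -1.   ]
194 196
```

View pics/w8b.png

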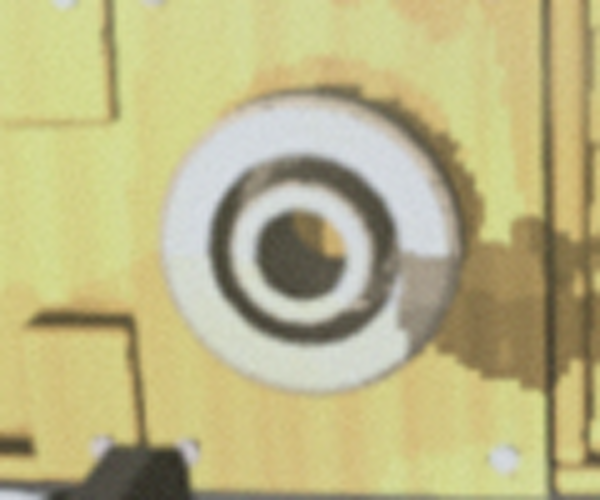

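>>> {"op": "drive_tool", "data": {
  "steps": [
    [0,4.9,0.5,0,1],
    [0,4.9,0.5,0,1],
    [0,4.9,0.5,0,1],
    [0,4.9,0.5,0,1],
    [0,4.9,0.5,0,1],
    [0,4.9,0.5,0,1],
    [0,4.9,0.5,0,1],
    [0,4.9,0.5,0,1],
    [0,4.9,0.5,0,1],
    [0,4.9,0.5,0,1]
  ]
}}

```text
time: 13.5
eef_pos: [0.4901, -0.2954, 0.1585]
tcp_rot: [-0.706, -0.029, 0.707, -0.029]
contact_force: [0.8, 0.2, -0.4]
opening: 0.998
```

>>> {"op": "drive_tool", "data": {
  "steps": [
    [0,4.5,0.5,0,1],
    [0,4.5,0,0,1],
    [0,0,0,-8.5,1],
    [0,0,0,-8.5,1],
    [0,0,0,-8.5,1],
    [0,0,0,-8.5,1],
    [0,0,0,-8.5,1],
    [0,0,0,0,1]
  ]
}}

```text
time: 14.3
eef_pos: [0.493, -0.3834, 0.1583]
tcp_rot: [-0.648, -0.284, 0.648, -0.283]
contact_force: [-0.1, 0.3, 0.4]
opening: 0.997
```

```bash
python3 - <<'E'
from h import *
go(.4968,-.428,.08,-41.3)
c=snap('wrist','w9')
print(proj(c,(.4968,-.428,.01),True))
x0,y0=130,60
cv2.imwrite('pics/w9b.png',cv2.resize(c['frame'][y0:y0+200,x0:x0+266,::-1],(798,600),interpolation=cv2.INTER_CUBIC))
E
```

```text
t=14.3 pos [ 0.493  -0.3834  0.1583] jaw -42.7 delta_cm [7.82 3.32 3.02] turn [ -1.4 178.6] q6 -0.08 delta_after_turn [7.82 3.24 3.1 ]
down axis [-0.001  0.001 -1.   ]
(np.float64(290.27285271496817), np.float64(207.63387857746156))
```

View pics/w9b.png

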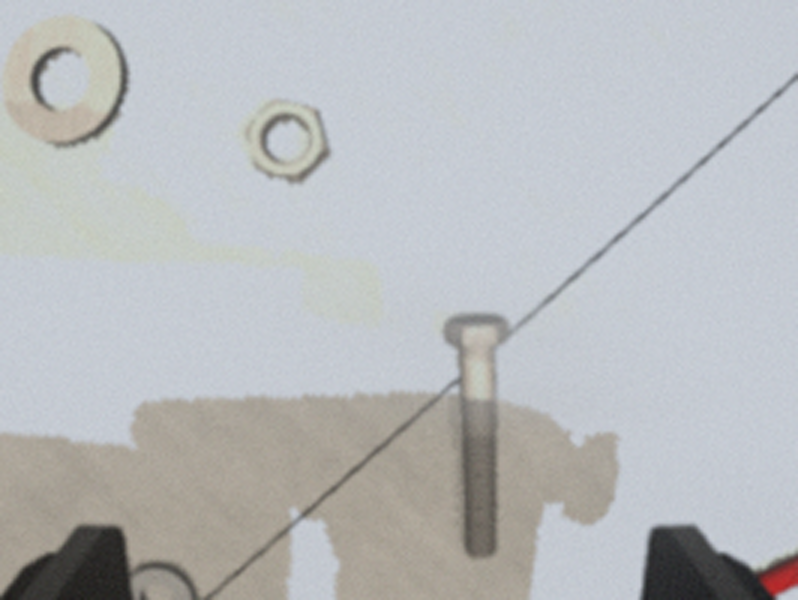

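```bash
python3 - <<'E'
from h import *
w=load('w9')
P=lambda u,v,z: onz(w,130+u/3,60+v/3,z,True)
h,p=P(476,317,.012),P(481,556,.008); d=p-h; print(h,p,np.linalg.norm(d),(h+p)/2,np.degrees(np.arctan2(d[1],d[0]))); m=(h+p)/2
print('largenut',P(287,140,.012))
print(tri([ray(w,130+480/3,60+440/3,True),ray(load('w1'),317.4,134.7,True)]))
go(m[0],m[1],.0,np.degrees(np.arctan2(d[1],d[0]))+90)
E
```

```text
[ 0.52461075 -0.39341158  0.012     ] [ 0.46830756 -0.46164073  0.008     ] 0.08855092867942706 [ 0.49645915 -0.42752616  0.01      ] -129.52969563668336
largenut [ 0.51883322 -0.30905704  0.012     ]
(array([ 0.49713221, -0.42698262,  0.00960548]), [np.float64(0.0001756905859490141), np.float64(0.00017569058594881496)])
t=14.3 pos [ 0.493  -0.3834  0.1584] jaw -42.9 delta_cm [15.84  3.27  3.  ] turn [ -3.4 176.6] q6 -0.07 delta_after_turn [15.84  3.09  3.19]
down axis [-0.001  0.001 -1.   ]
```

>>> {"op": "drive_tool", "data": {
  "steps": [
    [0,3.2,3.0,0,0.6],
    [4,0,0,-2.5,0.6],
    [4,0,0,0,0.6],
    [4,0,0,0,0.6],
    [2.5,0,0,0,0.6],
    [0,0,0,0,0.6],
    [0,0,0,0,0.6]
  ]
}}

```text
time: 15.05
eef_pos: [0.4965, -0.4274, 0.0139]
tcp_rot: [-0.642, -0.297, 0.642, -0.297]
contact_force: [0.2, 0.9, 0.8]
opening: 0.6
```

```bash
python3 - <<'E'
from h import *
go(.4966,-.4274,.002,-40)
E
```

```text
t=15.1 pos [ 0.4965 -0.4274  0.0139] jaw -40.3 delta_cm [ 1.19  0.01 -0.01] turn [ -0.3 179.7] q6 -0.16 delta_after_turn [ 1.19  0.01 -0.01]
down axis [-0.  0. -1.]
```

>>> {"op": "drive_tool", "data": {
  "steps": [
    [1.0,0,0,0,0.5],
    [0,0,0,0,0.3],
    [0,0,0,0,0],
    [0,0,0,0,0],
    [0,0,0,0,0],
    [0,0,0,0,0],
    [0,0,0,0,0],
    [0,0,0,0,0]
  ],
  "force": 70
}}

```text
time: 15.85
eef_pos: [0.497, -0.428, 0.0052]
tcp_rot: [0.642, 0.297, -0.641, 0.298]
contact_force: [-1.5, 2.1, 5.4]
opening: 0.163
```

>>> {"op": "drive_tool", "data": {
  "steps": [
    [-3,0,0,0,0],
    [-4,0,0,0,0],
    [-4,0,0,7.5,0],
    [-4,0,0,7.5,0],
    [0,0,0,7.5,0],
    [0,0,0,7.5,0],
    [0,0,0,7.5,0],
    [0,0,0,7.5,0],
    [0,0,0,0,0]
  ]
}}

```text
time: 16.75
eef_pos: [0.4959, -0.4269, 0.1528]
tcp_rot: [-0.706, -0.03, 0.707, -0.029]
contact_force: [0.4, -0.1, -1.2]
opening: 0.165
```

```bash
python3 - <<'E'
from h import *
go(.4819,.349,.15,-85)
print(readout.get_state()['opening'])
E
```

```text
t=16.8 pos [ 0.4959 -0.4269  0.1528] jaw -85.2 delta_cm [  0.37 -77.44  -5.09] turn [ -0.2 179.8] q6 0.62 delta_after_turn [  0.37 -77.42  -5.36]
down axis [-0.001  0.001 -1.   ]
0.16493047197071717
```

>>> {"op": "drive_tool", "data": {
  "steps": [
    [0,-4.7,-0.3,0,0],
    [0,-4.7,-0.3,0,0],
    [0,-4.7,-0.3,0,0],
    [0,-4.7,-0.3,0,0],
    [0,-4.7,-0.3,0,0],
    [0,-4.7,-0.3,0,0],
    [0,-4.7,-0.3,0,0],
    [0,-4.7,-0.3,0,0],
    [0,-4.7,-0.3,0,0],
    [0,-4.7,-0.3,0,0]
  ]
}}

```text
time: 17.75
eef_pos: [0.4864, 0.0453, 0.1536]
tcp_rot: [0.706, 0.031, -0.706, 0.031]
contact_force: [0.4, -0.2, -0.2]
opening: 0.162
```

>>> {"op": "drive_tool", "data": {
  "steps": [
    [0,-4.7,-0.3,0,0],
    [0,-4.7,-0.3,0,0],
    [0,-4.7,-0.3,0,0],
    [0,-4.7,-0.3,0,0],
    [0,-4.7,-0.3,0,0],
    [0,-4.7,-0.3,0,0],
    [0,-2,-0.3,0,0],
    [0,0,0,0,0],
    [0,0,0,0,0]
  ]
}}

```text
time: 18.65
eef_pos: [0.4822, 0.3459, 0.1532]
tcp_rot: [-0.706, -0.03, 0.707, -0.031]
contact_force: [0.4, -0.6, -1.3]
opening: 0.16
```

```bash
python3 - <<'E'
from h import *
go(.4819,.349,.06,-85)
c=snap('wrist','w10')
x0,y0=100,110
cv2.imwrite('pics/w10b.png',cv2.resize(c['frame'][y0:y0+200,x0:x0+266,::-1],(798,600),interpolation=cv2.INTER_CUBIC))
E
```

```text
t=18.6 pos [0.4822 0.3459 0.1532] jaw -85.1 delta_cm [ 9.32 -0.32 -0.01] turn [-1.000e-01  1.799e+02] q6 1.94 delta_after_turn [ 9.32 -0.32 -0.01]
down axis [-0.001 -0.001 -1.   ]
```

View pics/w10b.png

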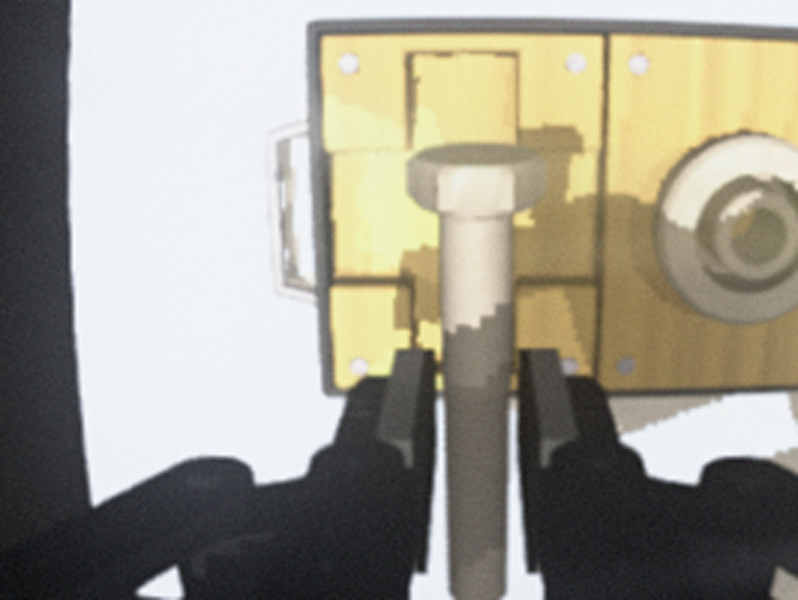

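```bash
python3 - <<'E'
from h import *
w=load('w10')
P=lambda u,v,z: onz(w,100+u/3,110+v/3,z,True).round(4)
D=np.array([P(*p,.021) for p in [(347,63),(576,63),(360,366),(568,366)]]);print(D,D.mean(0)); e=D[0]+D[1]-D[2]-D[3];print(np.degrees(np.arctan2(e[1],e[0])))
s=readout.get_state()['eef_pos'];print(s)
h,p=P(477,148,s[2]+.007),P(478,600,s[2]+.003);print('bolt',h,p,(h+p)/2,np.linalg.norm(h-p),np.degrees(np.arctan2(*(h-p)[1::-1])))
print('trough',(P(411,140,.021)+P(518,140,.021))/2, 'cutout',P(370,150,.021),P(370,280,.021))
E
```

```text
[[0.5282 0.389  0.021 ]
 [0.5342 0.3187 0.021 ]
 [0.4284 0.3793 0.021 ]
 [0.4345 0.3099 0.021 ]] [0.481325 0.349225 0.021   ]
5.297990981149975
[0.48238938 0.34528701 0.15321698]
bolt [0.5269 0.349  0.1602] [0.4396 0.3411 0.1562] [0.48325 0.34505 0.1582 ] 0.08774793444862396 5.170757857847037
trough [0.50705 0.3508  0.021  ] cutout [0.5015 0.38   0.021 ] [0.459  0.3775 0.021 ]
```

>>> {"op": "drive_tool", "data": {
  "steps": [
    [0,-0.4,0.2,0,0],
    [4,0,0,0,0],
    [4,0,0,0,0],
    [3,0,0,0,0],
    [1,0,0,0,0],
    [1,0,0,0,0],
    [0.8,0,0,0,0],
    [0,0,0,0,0],
    [0,0,0,0,0]
  ]
}}

```text
time: 19.6
eef_pos: [0.4813, 0.3504, 0.0171]
tcp_rot: [0.707, 0.03, -0.706, 0.029]
contact_force: [0.0, 0.3, -0.6]
opening: 0.167
```

>>> {"op": "drive_tool", "data": {
  "steps": [
    [0.35,0,0,0,0],
    [0,0,0,0,0],
    [0,0,0,0,0.3],
    [0,0,0,0,0.4],
    [0,0,0,0,0.4],
    [-3,0,0,0,0.5],
    [-5,0,0,0,0.8],
    [-5,0,0,0,1],
    [-2,4.8,0,0,1],
    [0,4.8,0,0,1]
  ]
}}

```text
time: 20.6
eef_pos: [0.491, 0.2571, 0.1673]
tcp_rot: [0.71, 0.032, -0.703, 0.03]
contact_force: [0.1, -1.5, -0.9]
opening: 0.993
```

```bash
python3 - <<'E'
from h import *
go(.51,-.15,.16,-85)
c=snap('wrist','w11')
x0,y0=80,110
cv2.imwrite('pics/w11b.png',cv2.resize(c['frame'][y0:y0+200,x0:x0+266,::-1],(798,600),interpolation=cv2.INTER_CUBIC))
E
```

```text
t=20.6 pos [0.491  0.2571 0.1673] jaw -85.0 delta_cm [ 0.62 40.72  1.65] turn [ -0. 180.] q6 1.78 delta_after_turn [ 0.62 40.72  1.66]
down axis [ 0.01   0.003 -1.   ]
```

>>> {"op": "drive_tool", "data": {
  "steps": [
    [0,4.9,0.2,0,1],
    [0,4.9,0.2,0,1],
    [0,4.9,0.2,0,1],
    [0,4.9,0.2,0,1],
    [0,4.9,0.2,0,1],
    [0,4.9,0.2,0,1],
    [0,4.9,0.2,0,1],
    [0,0,0,0,1]
  ]
}}

```text
time: 21.45
eef_pos: [0.5032, -0.092, 0.1621]
tcp_rot: [0.707, 0.026, -0.706, 0.028]
contact_force: [-0.3, 0.9, 0.3]
opening: 0.999
```

```bash
python3 - <<'E'
from h import *
go(.5275,-.1823,.0)
c=snap('wrist','w12')
x,y=map(int,proj(c,(.5275,-.1823,.01),True)); print(x,y, readout.get_state()['qpos'])
x0=max(0,x-45);y0=max(0,y-45); print(x0,y0)
a=cv2.resize(c['frame'][y0:y0+90,x0:x0+90,::-1],(360,360),interpolation=cv2.INTER_CUBIC)
b=cv2.resize(load('w11')['frame'][100:270,80:288,::-1],(440,360),interpolation=cv2.INTER_CUBIC)
cv2.imwrite('pics/w12b.png',np.hstack([a,b]))
E
```

```text
t=21.4 pos [ 0.5032 -0.092   0.1621] jaw -85.6 delta_cm [16.23  9.16 -1.71]
down axis [ 0.001 -0.002 -1.   ]
346 162 [-3.74823556e-01 -7.58906306e-03  2.03763010e+00  4.90158397e-05
  1.11132695e+00  1.11771764e+00]
301 117
```

View pics/w12b.png

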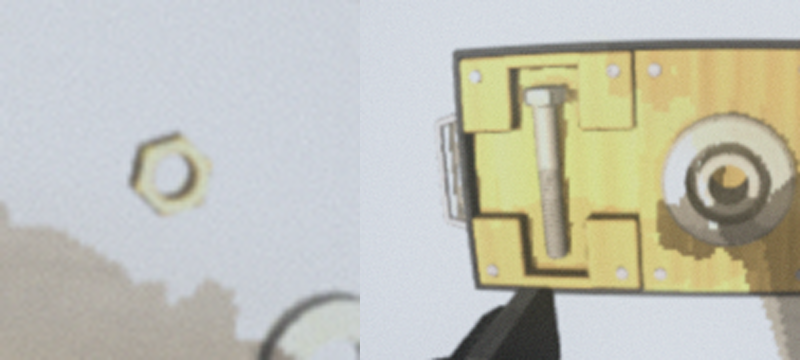

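>>> {"op": "drive_tool", "data": {
  "steps": [
    [2,4.7,2,0,1],
    [3,4.7,2,0,1],
    [0,0,0,0,1],
    [0,0,0,0,1],
    [0,0,0,0,1]
  ]
}}

```text
time: 22.0
eef_pos: [0.4756, -0.1707, 0.1186]
tcp_rot: [0.707, 0.03, -0.706, 0.03]
contact_force: [0.2, 0.1, 0.1]
opening: 1.002
```

```bash
cat > nut.py <<'E'
from h import *
import sys
w11=load('w11'); Q=lambda u,v,z: onz(w11,u,v,z,True)
h,p=Q(168.4,141.6,.022),Q(174.6,220.6,.015); print('bolt',(h+p)/2,np.linalg.norm(h-p),np.degrees(np.arctan2(*(h-p)[1::-1])))
w12=load('w12'); print('nut',onz(w12,343.75,160.25,.01,True), tri([ray(w12,343.75,160.25,True),ray(load('w1'),147.9,41.25,True)]))
c=snap('wrist','w13'); print('eye',c['eye'])
n0=np.array([.5275,-.183])
# rectified orthophoto at z=.01, 0.25 mm/px; column = +x, row = +y
g=np.arange(-100,100)*.00025; X,Y=np.meshgrid(n0[0]+g,n0[1]+g)
uv=np.array([[proj(c,(x,y,.01),True) for x,y in zip(a,b)] for a,b in zip(X,Y)]).astype(np.float32)
o=cv2.remap(c['frame'],uv[...,0],uv[...,1],cv2.INTER_CUBIC)
cv2.imwrite('pics/ortho.png',cv2.resize(o[:,:,::-1],(600,600)))
hsv=cv2.cvtColor(cv2.GaussianBlur(o,(5,5),0),cv2.COLOR_RGB2HSV)
m=((hsv[...,1]>50)&(hsv[...,0]<45)).astype(np.uint8)
k,l,s,ce=cv2.connectedComponentsWithStats(m); print(s[1:][s[1:,4]>100])
i=1+np.argmax(s[1:,4]); cs,_=cv2.findContours((l==i).astype(np.uint8),cv2.RETR_EXTERNAL,cv2.CHAIN_APPROX_NONE)
C=cv2.convexHull(max(cs,key=cv2.contourArea)); (cx,cy),wh,_=cv2.minAreaRect(C); M=cv2.moments(C); cx,cy=M['m10']/M['m00'],M['m01']/M['m00']
print('centre',n0+(np.array([cx,cy])-100)*.00025,'area mm2',M['m00']*.0625,'expect',.866*19**2)
# width vs direction
th=np.arange(0,180,2.5); P=C[:,0,:]; W=np.array([np.ptp(P@[np.cos(t),np.sin(t)]) for t in np.radians(th)])*.25
print(np.c_[th,W.round(1)][::2].tolist())
ph=np.angle(np.sum(-W*np.exp(6j*np.radians(th))))/6; print('flat-normal dirs (deg)',np.degrees(ph)+np.array([-120,-60,0,60]))
E
python3 nut.py; python3 -c "
from h import *
go(.5275,-.183,.004)"
```

```text
bolt [0.48117121 0.34693464 0.0185    ] 0.08638153370410867 4.252412106332758
nut [ 0.52979585 -0.17891348  0.01      ] (array([ 0.52856566, -0.18025096,  0.00516763]), [np.float64(0.0006089371375671517), np.float64(0.0006089371375673553)])
eye [ 0.54137456 -0.16567249  0.26121859]
[[ 78  85  45  39 276]]
centre [ 0.52648372 -0.1829105 ] area mm2 51.5 expect 312.626
[[0.0, 11.0], [5.0, 10.5], [10.0, 10.0], [15.0, 9.5], [20.0, 8.9], [25.0, 8.3], [30.0, 7.6], [35.0, 6.9], [40.0, 6.4], [45.0, 5.8], [50.0, 5.3], [55.0, 5.7], [60.0, 6.3], [65.0, 6.9], [70.0, 7.5], [75.0, 8.0], [80.0, 8.5], [85.0, 9.0], [90.0, 9.5], [95.0, 10.1], [100.0, 10.7], [105.0, 11.1], [110.0, 11.5], [115.0, 11.9], [120.0, 12.4], [125.0, 12.7], [130.0, 12.9], [135.0, 13.1], [140.0, 13.2], [145.0, 13.2], [150.0, 13.1], [155.0, 12.9], [160.0, 12.6], [165.0, 12.3], [170.0, 12.0], [175.0, 11.5]]
flat-normal dirs (deg) [-131.10030287  -71.10030287  -11.10030287   48.89969713]
t=22.1 pos [ 0.4758 -0.1707  0.1189] jaw -85.1 delta_cm [11.5   1.66 -5.03]
down axis [ 0.001 -0.    -1.   ]
```

View pics/ortho.png

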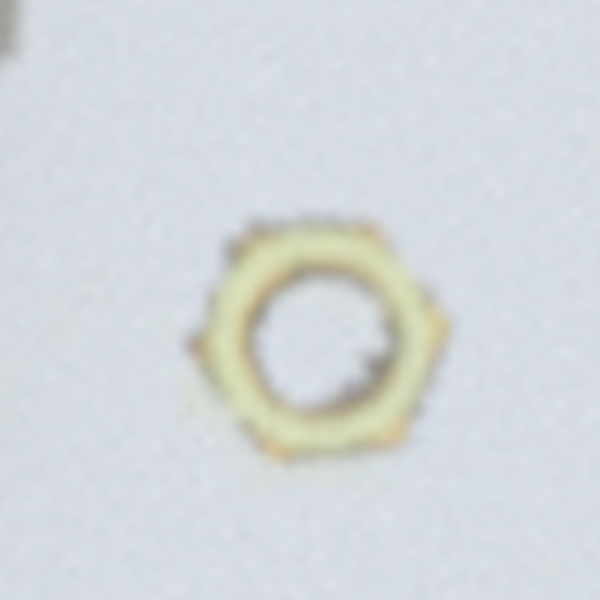

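>>> {"op": "drive_tool", "data": {
  "steps": [
    [0,0.7,-2.6,0,0.5],
    [0,0.7,-2.7,0,0.5],
    [3,0,0,5,0.5],
    [4,0,0,5,0.5],
    [3,0,0,0,0.5],
    [1,0,0,0,0.5],
    [0,0,0,0,0.5],
    [0,0,0,0,0.5]
  ]
}}

```text
time: 22.85
eef_pos: [0.5304, -0.1815, 0.0098]
tcp_rot: [0.707, -0.032, -0.705, -0.031]
contact_force: [1.1, 0.1, 0.6]
opening: 0.501
```

```bash
python3 -c "
from h import *
go(.5294,-.18,.004,-95)"
```

```text
t=22.9 pos [ 0.5304 -0.1815  0.0098] jaw -95.1 delta_cm [ 0.58 -0.15  0.11] turn [-1.000e-01  1.799e+02] q6 1.15 delta_after_turn [ 0.58 -0.15  0.11]
down axis [ 0.003 -0.001 -1.   ]
```

>>> {"op": "drive_tool", "data": {
  "steps": [
    [0.6,-0.1,0.1,0,0.4],
    [0,0,0,0,0.35],
    [0,0,0,0,0],
    [0,0,0,0,0],
    [0,0,0,0,0],
    [0,0,0,0,0],
    [0,0,0,0,0]
  ],
  "force": 50
}}

```text
time: 23.55
eef_pos: [0.5285, -0.1807, 0.003]
tcp_rot: [0.707, -0.032, -0.706, -0.032]
contact_force: [-1.2, 1.5, 6.2]
opening: 0.193
```

>>> {"op": "drive_tool", "data": {
  "steps": [
    [-4,0,0,0,0],
    [-4,0,0,0,0],
    [-4,-2.7,0.4,0,0],
    [0,-4.6,0.8,0,0],
    [0,-4.6,0.8,0,0],
    [0,-4.6,0.8,0,0],
    [0,-4.6,0.8,0,0],
    [0,-4.6,0.8,0,0],
    [0,-4.6,0.8,0,0],
    [0,-4.4,0.8,0,0]
  ]
}}

```text
time: 24.55
eef_pos: [0.499, 0.1725, 0.1217]
tcp_rot: [0.706, -0.032, -0.706, -0.032]
contact_force: [0.6, 0.5, -1.4]
opening: 0.198
```

```bash
python3 -c "
from h import *
s=readout.get_state();print(s['opening'])
go(.4986,.1712,.016)
c=snap('wrist','w14')
u,v=proj(c,s['eef_pos']+[0,0,.007],True);print(u,v)
u,v=int(u),int(v);p=c['frame'][v-12:v+8,u-10:u+10].reshape(-1,3);print(p.mean(0))
print(c['frame'][v-14:v+14:2,u].tolist())
"
```

```text
0.19757860029763832
t=24.6 pos [0.499  0.1725 0.1217] jaw -95.2 delta_cm [10.57  0.13  0.03]
down axis [ 0. -0. -1.]
257.2312258914036 247.9116545428315
[152.97  134.435  88.275]
[[162, 139, 91], [209, 180, 113], [213, 184, 115], [216, 187, 118], [215, 185, 118], [215, 185, 117], [200, 169, 106], [101, 88, 62], [91, 80, 55], [90, 77, 56], [90, 78, 59], [111, 96, 69], [127, 107, 75], [131, 115, 77]]
```

>>> {"op": "drive_tool", "data": {
  "steps": [
    [4,0,0,0,0],
    [4,0,0,0,0],
    [2,0,0,0,0],
    [0.7,0,0,0,0],
    [0,0,0,0,0],
    [0,0,0,0,0],
    [0,0,0,0,0.35],
    [0,0,0,0,0.35],
    [0,0,0,0,0.35],
    [0,0,0,0,0.35]
  ]
}}

```text
time: 25.6
eef_pos: [0.4999, 0.1706, 0.0153]
tcp_rot: [0.707, -0.032, -0.706, -0.032]
contact_force: [-0.8, -1.2, 0.4]
opening: 0.352
```

>>> {"op": "drive_tool", "data": {
  "steps": [
    [-2,0,0,0,0.35],
    [-4,0,0,0,0.35],
    [-5,0,0,0,0.6],
    [-5,0,3,0,1],
    [0,0,4,0,1],
    [0,0,0,0,1],
    [0,0,0,0,1]
  ]
}}

```text
time: 26.3
eef_pos: [0.4337, 0.1767, 0.1679]
tcp_rot: [0.707, -0.032, -0.706, -0.032]
contact_force: [0.2, 0.7, -0.0]
opening: 1.004
```

```bash
python3 - <<'E'
from h import *
go(.4986,.1712,.16)
c=snap('wrist','w15');t=snap('top','top2')
cv2.imwrite('pics/w15b.png',cv2.resize(c['frame'][:,:,::-1],(800,600),interpolation=cv2.INTER_CUBIC))
E
```

```text
t=26.3 pos [0.4337 0.1767 0.1679] jaw -95.2 delta_cm [ 0.8  -0.04 -6.51]
down axis [ 0.001  0.    -1.   ]
```

```bash
python3 - <<'E'
from fit import *
c=load('w15')
def ortho(c,x,y,h,z,fish,st=.001):
    g=np.arange(-h,h+st/2,st);X,Y=np.meshgrid(x+g,y+g)
    uv=np.array([[proj(c,(a,b,z),fish) for a,b in zip(r,s)] for r,s in zip(X,Y)]).astype(np.float32)
    return cv2.remap(c['frame'],uv[...,0],uv[...,1],cv2.INTER_LINEAR)
o=ortho(c,.4995,.1705,.03,.02,True)
gr=cv2.cvtColor(o,cv2.COLOR_RGB2GRAY); print('cell gray, rows=y(-30..30) cols=x, 3mm step');print(gr[::3,::3])
# bush/ring: circles
o=ortho(c,.4905,.2605,.036,.042,True)
print('ring gray');g=cv2.cvtColor(o,cv2.COLOR_RGB2GRAY);print(g[36,::3]);print(g[::3,36])
a,b=load('top0'),load('top2')
for n,p in dict(sbolt=(.515,-.045),lnut=(.519,-.309),red=(.526,-.545),longbolt_old=(.4966,-.4274)).items():
    u,v=map(int,proj(a,(*p,.01))); f=lambda q:q['frame'][v-9:v+10,u-9:u+10].astype(int)
    print(n,np.abs(f(a)-f(b)).mean(),np.abs(f(a)-f(b)).max())
E
```

```text
cell gray, rows=y(-30..30) cols=x, 3mm step
[[192 194 194 194 193 196 195 193 194 195 194 195 196 198 195 193 196 194
  192 193 197]
 [192 191 193 194 193 194 193 193 193 195 195 196 194 196 194 193 196 196
  195 197 196]
 [198 198 199 197 196 198 195 196 194 198 194 194 196 198 195 194 193 195
  196 196 195]
 [200 201 201 202 201 202 202 202 203 202 202 201 203 200 200 200 197 198
  197 198 199]
 [198 197 197 197 198 200 200 198 202 200 202 203 203 204 204 205 204 202
  203 202 204]
 [196 197 195 195 194 196 197 199 195 198 196 198 198 197 199 198 200 198
  201 202 200]
 [196 197 197 196 196 197 196 195 196 196 191 158 183 193 195 193 195 196
  197 196 198]
 [200 200 197 198 199 198 198 198 169 164 206 204 202 196 194 197 194 196
  197 193 195]
 [197 198 199 201 198 198 199 199 173 213 188 177 194 206 198 200 199 200
  199 198 199]
 [199 199 199 198 199 201 198 190 216 188 200 193 156 211 188 200 199 199
  200 199 200]
 [199 200 201 200 201 201 199 153 217 187 202 204 161 200 200 201 201 202
  203 200 201]
 [197 199 200 202 201 200 202 191 203 186 155 180 152 215 202 200 203 202
  2
[... 443 characters left out ...]
 203 203 203]
 [204 206 204 206 206 205 204 206 205 203 205 208 207 205 207 205 205 208
  206 207 210]
 [207 206 209 207 207 209 207 207 206 205 207 206 206 206 205 207 205 206
  207 206 207]
 [207 209 207 210 207 209 209 208 207 208 210 208 210 210 209 208 209 208
  208 206 206]
 [197 197 198 199 202 201 203 204 210 209 209 210 211 211 212 212 211 211
  209 209 212]]
ring gray
[209 211 194 220 223 226 114 185 218 174  98 100 105  93  82 181 221 122
 113 226 224 219 203 213 218]
[169 112 106 192 222 225 158  84 148 224 137 124 105  90  90  93 215 204
  92 210 223 223 206 209 215]
sbolt 0.19205909510618652 2
lnut 0.1883656509695291 1
red 0.1809787626962142 3
longbolt_old 11.43213296398892 120
```

```bash
python3 -c "
from h import *
print(sign_off())"
```

```text
the job is handed in; nothing more can be done
None
```

The kit is made up and handed in at about 26 s of the 128 s allowed. No verdict came back, so what follows is from my own checks.

- **Bush and ring:** the bush stands in the round well and the ring lies level round it, both seen from above after release. The bush measured (0.491, 0.2605), within about 1 mm of the well centre I measured. The gap between ring and shank looked even all round.
- **Long bolt:** it lies flat in the trough, about 2 mm from the trough's centre and about 1° off its line.
- **Small nut:** a last numeric check of the wrist picture shows the hex outline with its hole at the middle of the cell. My budget of 16 pictures was used up, so I did not see this one.
- **Look-alikes:** the short bolt, large nut and red bolt are unchanged between the first and last top pictures (mean difference about 0.2 grey levels).

**Checks that failed or disagreed:**
- Heights found by combining the coarse top view with the wrist view came out too low: 3–10 mm, where 21–33 mm was expected. I used the wrist fits with the stated heights instead.
- The automatic colour mask for the nut's angle failed, so I read the angle from a rectified picture.
- The reported finger opening differed from the known sizes by 2–3 mm throughout.

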